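Find the worn pump cartridge

ROBOT

A 6-joint arm with a two-finger parallel gripper is mounted at the origin on the work surface. World frame = base frame: x ahead of the robot, y to its left, z up, the work surface at z = 0. Lengths are in m, angles in rad, forces in N, time in s.
With the tool pointing down it reaches from about 0.25 to 0.725 m from the base axis. Payload 4 kg.
Tool frame: the origin (TCP) lies on the centre line of the jaws, within the pads' length; the fingertips stand 17 mm ahead of it and the grasp point (between the pads) lies 2 mm behind it; z points along the fingers, y is the line along which they close (so a half turn about z gives the same grasp; the last joint's range is limited). The gripper opens to 85 mm and grips with 20 to 120 N. Pads are 22 mm wide; open, the fingers measure 114 mm over their backs; the gripper's body (76 mm by 85 mm) begins 54 mm behind the grasp point. The pads swing forward as they close: fully open they stand 13 mm farther back than shut.
Start: joints at [1.183, 0.241, 0.005, 1.335, 0, 1.571], TCP at [0.189, 0.463, 0.248] pointing down, gripper open.
Joint ranges: [-2.72, 2.72], [-1.05, 1.87], [-1.09, 1.28], [-1.99, 2.15], [-1.42, 1.44], [-3.14, 3.14]. Speed limits (rad/s): [2.79, 2.79, 3.14, 3.14, 3.14, 3.14].

INTERFACE

Orientations are given as a unit quaternion [x, y, z, w].
In Python, from workcell import bot, camera, get_calibration gives the robot as it stands.
- The arm moves only by the tool apply_moves, never from a script. Its argument "steps" is a list of rows, each a list of 3 entries, a list of its own where there are three numbers: the shift along the tool's x, y, z as a fraction of full scale, then the turn, a rotation vector about the tool's x, y, z as a fraction of full scale, then the opening, from 0 (shut) to 1 (fully open). A call has exactly 8 rows; each row shifts and turns the commanded pose from where the row before left it, along the tool's axes as they then stand; what a row does not reach is not made up. Full scale, the value 1, is 20 cm for a shift and pi rad for a turn. A row lasts 1/12 s, in which the tool goes at most 41.7 mm and 7.16 degrees, less where a joint would pass 70% of its speed; a pose out of reach is approached as far as the arm can. A call with a number of a shift or a turn outside -1 to 1 is refused whole. A call with a gripper value outside its range is refused whole. The fingers move at their own pace and stop on an object; the grip force is fixed at half the most. Time passes only in rows, so rows that do not move let the fingers close, or fill a call up. It gives the time, the measured TCP pose, the force, the opening and the grip force at its end, in the units of the state.
- bot.get_obs(): the state, without advancing time (a new reading comes with each control period).
- camera(name): name is "side" or "top" or "wrist"; returns (picture, depth): 480x640x3 uint8, red, green, blue; 480x640 float32, m along the optical axis (not along the pixel's ray), 0 where there is no reading.
- get_calibration(name): a dict with "fov_y" (degrees; the focal length in pixels is half the picture's height over the tangent of half this angle, whatever the lens; pixels are square), "cx", "cy" (the principal point, pixels), "rvec" (rotation vector, rad) and "tvec" (3), from world to camera coordinates, as OpenCV has them. Camera axes: x right, y down, z forward; pixel columns grow to the right and rows downward; lengths in m; the calibration is good to about 2 mm. A picture is of the moment at which its call begins: read the wrist's pose just before it. get_calibration takes no time and is no camera call; for the wrist camera it gives the pose at the moment of the call.
- bot.job_done(): hands the job in; it is judged then, once.
The state is a dict: "clock": time; "joint_pos": joint angles; "joint_vel": joint speeds; "tau": joint torques, N m; "eef_pos": TCP position; "tool_rot": TCP orientation; "ft_force": force on the tool from outside, world axes, zero at the start; "ft_torque": the same for the moment, N m; "grip_width": finger opening in m; "grasp_force": force on a finger pad.
Only numpy, scipy, OpenCV 4.12 (cv2) and the standard library are available. Lean on these libraries where they do the work, as an engineer would, in place of code of your own. Each camera call takes 0.05 s, during which the arm holds its last target. There are 200 camera calls.

TASK

One of the three sprung pump cartridges on the green mat has a worn spring. Pinch the cartridges end to end with the same light squeeze, about 15 N, to find the one whose plunger goes right in; keep that one pinched, plunger in, as you carry it over and set it down flat on its underside inside the blue tray, without dropping it from a height. Leave the other two lying where they are on the mat.

Things in the scene. Friction and masses are not known exactly. Their poses are not given: they have to be found in the camera images.
- unit_p: pump cartridge lying on a 3 mm green mat: white grey-ribbed block 36 long (own x), 28 wide, 30 mm high; from its +x end (away from the robot) a sprung plunger sticks out, a stem with a flat orange disc 22 mm across, 5 thick, axis 16 mm above the underside. 56 mm long in all; origin on the underside midway between the flat end faces (x = -28, +28 mm). Loose, about 105 g
- unit_q: second cartridge, looks exactly like unit_p, same sizes, origin and axes
- unit_r: third cartridge, looks exactly like unit_p, same sizes, origin and axes; which of the three is worn cannot be seen, only felt by how far its plunger goes in
- plunger_p (a joint): how far the plunger of unit_p is pushed in, m: 0 sprung right out, 0.014 fully in (the cartridge is then 42 mm long); springs back when let go. The worn one, whichever of the three it is, goes fully in under 5 N
- plunger_q (a joint): how far the plunger of unit_q is pushed in, m: 0 sprung right out, 0.014 fully in (the cartridge is then 42 mm long); springs back when let go. In the two good ones a 15 N squeeze pushes it in only 1 to 2 mm, 30 N 3 to 5 mm
- plunger_r (a joint): how far the plunger of unit_r is pushed in, m: 0 sprung right out, 0.014 fully in (the cartridge is then 42 mm long); springs back when let go. Springs as told for the other two
- tray: open blue plastic tray fixed to the bench, 200 mm (own x) by 150 mm (own y) outside, 28 mm high, walls and floor 5 mm thick; the origin lies at the centre of its underside, on the bench top
Not all that is in view belongs to the job. Leave any brown or red look-alike of the unit_q alone.

How it is judged:
By the outcome, as a careful person would: the job done as asked, in the order asked, and still so for the second after the job is handed in, with the robot touching nothing.
It also fails if it takes over 58 s, if anything falls off the work surface, if the arm or the gripper's body presses on something with over 40 N, if the wrist force passes 120 N, or if a joint passes its speed limit or range.

## Working session

There is one attempt and no reset: what is moved stays moved. The work goes in short steps, Python scripts to look and compute and a tool call to move; the robot and the scene stay as the last step left them, time stands still between calls to the robot, and variables do not carry over. Pictures are saved under pics/ and viewed, at most 10 in all, crops included, and the job is handed in when it is done.

Besides the shell and the picture viewer there is one more tool, called after "Emit:" in YAML: its name, and indented under it one key for each argument. apply_moves: Moves the arm, as the interface text tells. Its arguments: {"type":"object","properties":{"steps":{"type":"array"}},"required":["steps"]}

```bash
mkdir -p pics; ls
python3 - <<'E'
from workcell import bot,camera,get_calibration
import cv2,numpy as np
o=bot.get_obs();print({k:np.round(v,3) for k,v in o.items()})
for n in["top","side"]:
    p,d=camera(n);cv2.imwrite(f"pics/{n}0.png",p[:,:,::-1]);np.save(f"pics/{n}0.npy",d);print(n,get_calibration(n))
E
```

```text
pics
{'clock': np.float64(0.0), 'joint_pos': array([1.183, 0.241, 0.004, 1.335, 0.   , 1.571]), 'joint_vel': array([-0.   , -0.001,  0.001,  0.002, -0.   , -0.002]), 'tau': array([ 0.0000e+00, -3.7232e+01,  2.5241e+01,  1.7000e-02,  0.0000e+00,
       -0.0000e+00]), 'eef_pos': array([0.189, 0.462, 0.247]), 'tool_rot': array([ 0.193,  0.981, -0.001, -0.   ]), 'ft_force': array([ 1.154,  0.506, -0.696]), 'ft_torque': array([ 0.036, -0.004,  0.034]), 'grasp_force': np.float64(0.0), 'grip_width': np.float64(0.085)}
top {'fov_y': 57.29618309362513, 'cx': 316.9676486841383, 'cy': 242.22763291715168, 'rvec': array([ 2.14281308, -2.203894  ,  0.06892302]), 'tvec': array([0.02847021, 0.51943268, 0.81760045])}
side {'fov_y': 50.543394009169454, 'cx': 321.21803199944435, 'cy': 247.47116903527782, 'rvec': array([ 2.1936768 , -0.84992615,  0.35572967]), 'tvec': array([-0.38632785,  0.26851839,  0.8822491 ])}
```

View pics/top0.png

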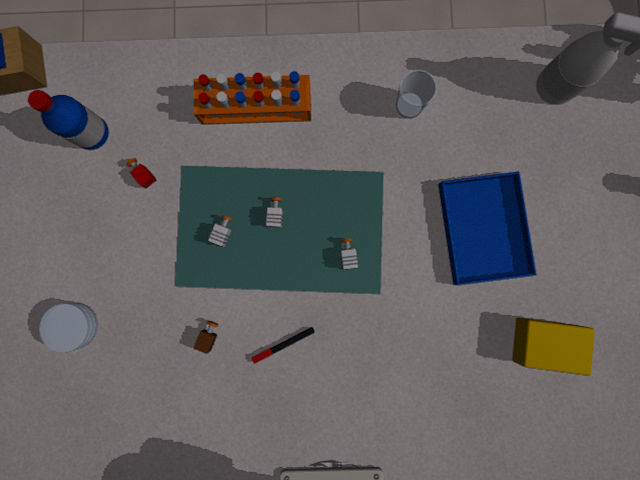

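Run:
```python
import cv2
p=cv2.imread("pics/top0.png")
c=[p[y:y+66,x:x+66] for x,y in((187,200),(241,180),(316,222))]
cv2.imwrite("pics/c1.png",cv2.hconcat([cv2.resize(i,None,fx=4,fy=4,interpolation=cv2.INTER_CUBIC) for i in c]))
```

```text
(no output)
```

View pics/c1.png

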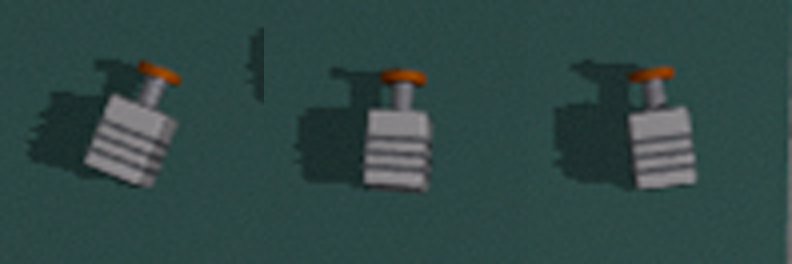

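View pics/side0.png

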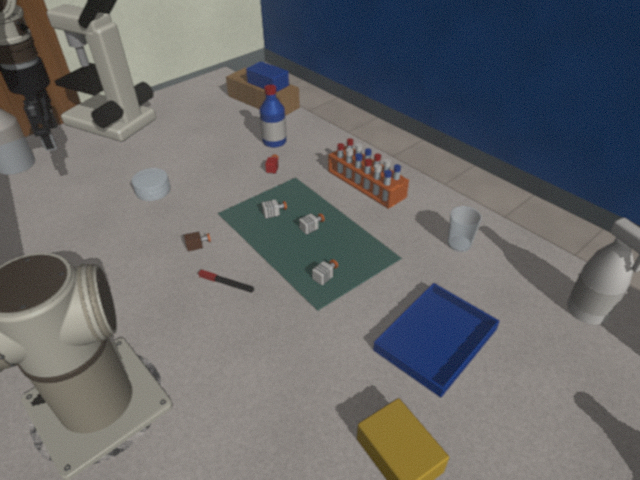

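```bash
cat > h.py <<'E'
import numpy as np,cv2
from workcell import bot,camera,get_calibration
def geo(c):
    R=cv2.Rodrigues(np.array(c["rvec"]))[0];f=240/np.tan(np.radians(c["fov_y"]/2));return R,np.array(c["tvec"]),f
def cloud(d,c):
    R,t,f=geo(c);v,u=np.mgrid[:480,:640]
    P=np.dstack([(u-c["cx"])/f*d,(v-c["cy"])/f*d,d]);return (P-t)@R
def atz(px,z,c):
    R,t,f=geo(c);px=np.atleast_2d(px).astype(float)
    r=np.c_[(px[:,0]-c["cx"])/f,(px[:,1]-c["cy"])/f,np.ones(len(px))]@R;o=-R.T@t
    return (o+r*((z-o[2])/r[:,2])[:,None])[:,:2]
E
python3 - <<'E'
from h import *
c=get_calibration("top");d=np.load("pics/top0.npy");P=cloud(d,c);p=cv2.imread("pics/top0.png").astype(int)
print("mat z",np.median(P[180:190,200:370,2]),P[180:190,200:370,2].std())
for x,y in((187,200),(241,180),(316,222)):
    s=np.s_[y:y+66,x:x+66];q=P[s];b,g,r=[p[s][...,i] for i in range(3)]
    o=(r>120)&(b<70); O=q[o]
    w=(q[...,2]>.024)&(r-b<25)&(r>60); W=q[w]
    W=W[W[:,2]>np.percentile(W[:,2],50)-.005]
    rc=cv2.minAreaRect(W[:,:2].astype(np.float32)*1000)
    v,u=np.nonzero(o)
    print("rect",np.round(rc,1) if 0 else rc,"z",np.median(W[:,2]),len(W),"mean",W[:,:2].mean(0),"disc",O.mean(0),len(O))
b,g,r=[p[...,i] for i in range(3)]
m=(b>80)&(b>g+25)&(r<60);m[:150]=0;m[:,:420]=0
v,u=np.nonzero(m);T=P[m];T=T[T[:,2]>.02];print("tray",cv2.minAreaRect(T[:,:2].astype(np.float32)),T[:,2].mean())
print(atz([(440,182),(520,172),(536,274),(455,284)],.028,c))
E
```

```text
mat z 0.002466091660807427 0.054695656436882706
rect ((499.6062316894531, 108.30744171142578), (232.16339111328125, 35.12718963623047), 66.86073303222656) z 0.03256934476103254 278 mean [0.53856007 0.19960522] disc [0.57056757 0.1831997  0.02748453] 11
rect ((577.4448852539062, 95.24364471435547), (27.212459564208984, 50.59428024291992), 87.50132751464844) z 0.032474217887812004 272 mean [0.56977012 0.09516474] disc [0.60541355 0.0877753  0.02776941] 12
rect ((481.4997253417969, -26.527389526367188), (38.21421432495117, 69.450439453125), 15.768287658691406) z 0.03223519745342654 278 mean [ 0.48636761 -0.04489819] disc [ 0.52230073 -0.04629607  0.02756133] 12
tray ((0.5268678665161133, -0.1888670176267624), (0.1989881992340088, 0.3935704827308655), 5.58595085144043) 0.05561915416072059
[[ 0.62765583 -0.22349622]
 [ 0.64220534 -0.37574588]
 [ 0.44826855 -0.39306909]
 [ 0.43380065 -0.24183144]]
```

```bash
python3 - <<'E'
from h import *
c=get_calibration("top");d=np.load("pics/top0.npy");P=cloud(d,c);p=cv2.imread("pics/top0.png").astype(int)
for x,y in((187,200),(241,180),(316,222)):
    s=np.s_[y:y+66,x:x+66];q=P[s];b,g,r=[p[s][...,i] for i in range(3)]
    w=((q[...,2]>.028)&(q[...,2]<.037)&(abs(r-b)<30)).astype(np.uint8)
    n,l,st,ce=cv2.connectedComponentsWithStats(w);k=1+st[1:,4].argmax();W=q[l==k][:,:2]
    rc=cv2.minAreaRect(W.astype(np.float32)*1000)
    print(rc,len(W),W.mean(0),ce[k]+[x,y])
E
echo
python3 - <<'E'
import sys;sys.path.insert(0,'.')
from h import *
c=get_calibration("top")
# corners read off the crop (FL,FR,BR,BL of top faces)
for o,q,dk in(((187,200),[(111,95),(168,118),(145,185),(85,160)],(159,72)),((241,180),[(368,108),(429,110),(429,187),(364,185)],(404,77)),((316,222),[(629,113),(688,106),(695,184),(637,188)],(653,73))):
    off=264*((241,316).index(o[0])+1) if o[0]!=187 else 0
    q=(np.array(q)-[off,0]-1.5)/4+o;dk=(np.array(dk)-[off,0]-1.5)/4+o
    w=atz(q,.033,c);D=atz(dk,.028,c)[0];f=(w[0]+w[1])/2;b=(w[2]+w[3])/2
    a=f-b;print("ctr",w.mean(0),"len",np.hypot(*a),"yaw",np.degrees(np.arctan2(a[1],a[0])),"disc",D,np.degrees(np.arctan2(*(D-w.mean(0))[::-1])))
E
```

```text
((539.2476196289062, 201.92222595214844), (29.10641860961914, 35.842384338378906), 66.64019012451172) 287 [0.53893512 0.20151184] [217.41114983 234.62369338]
((569.6306762695312, 96.26134490966797), (28.792198181152344, 34.63887023925781), 86.93329620361328) 281 [0.56945947 0.09571764] [272.93594306 216.96797153]
((486.3009033203125, -44.872093200683594), (35.82500457763672, 28.16197967529297), 5.136745929718018) 283 [ 0.48626249 -0.04478904] [348.63957597 258.80565371]

ctr [0.53907915 0.19944919] len 0.03320446663301366 yaw -21.042123897265895 disc [0.57145381 0.18514584] -23.83616791224602
ctr [0.57023326 0.09362272] len 0.03670943768866225 yaw -2.6106382418862895 disc [0.60472788 0.09040092] -5.3359435557615384
ctr [ 0.48667921 -0.04578069] len 0.035969598562148805 yaw 3.690858961968156 disc [ 0.52228213 -0.04288162] 4.655197589190996
```

```bash
cat > plan.py <<'E'
import sys,json
from h import *
from scipy.spatial.transform import Rotation as Ro
# plan x y z yaw_deg(of tool y) nrows opening : rows with pure-yaw + tilt correction
def plan(x,y,z,yaw,n,op):
    o=bot.get_obs();R=Ro.from_quat(o["tool_rot"]);p=np.array(o["eef_pos"])
    a=np.radians(yaw);Y=np.array([np.cos(a),np.sin(a),0]);Z=np.array([0,0,-1.]);T=Ro.from_matrix(np.c_[np.cross(Y,Z),Y,Z])
    rv=(R.inv()*T).as_rotvec()
    print("dpos",np.round(np.array([x,y,z])-p,4),"turn",np.round(np.degrees(rv),1))
    st=(np.array([x,y,z])-p)/n; rr=np.round(rv/n/np.pi,4);out=[]
    for i in range(n):
        s=R.inv().apply(st)/.2; out.append([list(map(float,np.round(s,3))),list(map(float,rr)),op]);R=R*Ro.from_rotvec(rr*np.pi)
    for i in range(0,n,8):print(json.dumps(out[i:i+8]))
if __name__=="__main__":
    a=list(map(float,sys.argv[1:]));plan(*a[:4],int(a[4]),a[5])
E
python3 plan.py .548 .1965 .16 -23.4 16 1
```

```text
dpos [ 0.3591 -0.2659 -0.0875] turn [-0.1  0.1 91.2]
[[[-0.135, -0.034, 0.027], [-0.0, 0.0, 0.0317], 1.0], [[-0.138, -0.021, 0.027], [-0.0, 0.0, 0.0317], 1.0], [[-0.139, -0.007, 0.027], [-0.0, 0.0, 0.0317], 1.0], [[-0.139, 0.007, 0.027], [-0.0, 0.0, 0.0317], 1.0], [[-0.138, 0.021, 0.027], [-0.0, 0.0, 0.0317], 1.0], [[-0.135, 0.034, 0.027], [-0.0, 0.0, 0.0317], 1.0], [[-0.131, 0.048, 0.027], [-0.0, 0.0, 0.0317], 1.0], [[-0.126, 0.06, 0.027], [-0.0, 0.0, 0.0317], 1.0]]
[[[-0.119, 0.073, 0.027], [-0.0, 0.0, 0.0317], 1.0], [[-0.111, 0.084, 0.027], [-0.0, 0.0, 0.0317], 1.0], [[-0.102, 0.095, 0.027], [-0.0, 0.0, 0.0317], 1.0], [[-0.093, 0.105, 0.027], [-0.0, 0.0, 0.0317], 1.0], [[-0.082, 0.113, 0.027], [-0.0, 0.0, 0.0317], 1.0], [[-0.07, 0.121, 0.027], [-0.0, 0.0, 0.0317], 1.0], [[-0.058, 0.127, 0.027], [-0.0, 0.0, 0.0317], 1.0], [[-0.045, 0.132, 0.027], [-0.0, 0.0, 0.0317], 1.0]]
```

Emit:
apply_moves:
  steps:
    - [[-0.135,-0.034,0.027],[0,0,0.0317],1]
    - [[-0.138,-0.021,0.027],[0,0,0.0317],1]
    - [[-0.139,-0.007,0.027],[0,0,0.0317],1]
    - [[-0.139,0.007,0.027],[0,0,0.0317],1]
    - [[-0.138,0.021,0.027],[0,0,0.0317],1]
    - [[-0.135,0.034,0.027],[0,0,0.0317],1]
    - [[-0.131,0.048,0.027],[0,0,0.0317],1]
    - [[-0.126,0.06,0.027],[0,0,0.0317],1]

```text
clock: 0.77
eef_pos: [0.3691, 0.3291, 0.2045]
tool_rot: [0.56, 0.828, -0.0, -0.0]
ft_force: [-0.5, 0.6, 0.4]
grip_width: 0.0855
grasp_force: 0.0
```

Emit:
apply_moves:
  steps:
    - [[-0.119,0.073,0.027],[0,0,0.0317],1]
    - [[-0.111,0.084,0.027],[0,0,0.0317],1]
    - [[-0.102,0.095,0.027],[0,0,0.0317],1]
    - [[-0.093,0.105,0.027],[0,0,0.0317],1]
    - [[-0.082,0.113,0.027],[0,0,0.0317],1]
    - [[-0.07,0.121,0.027],[0,0,0.0317],1]
    - [[-0.058,0.127,0.027],[0,0,0.0317],1]
    - [[-0.045,0.132,0.027],[0,0,0.0317],1]

```text
clock: 1.43
eef_pos: [0.5486, 0.1962, 0.161]
tool_rot: [0.838, 0.546, -0.001, -0.0]
ft_force: [0.2, 0.4, 0.0]
grip_width: 0.0853
grasp_force: 0.0
```

```bash
python3 - <<'E'
from h import *
o=bot.get_obs();print(o["clock"],o["eef_pos"],o["tool_rot"],o["ft_force"])
c=get_calibration("wrist");p,d=camera("wrist");cv2.imwrite("pics/w1.png",p[:,:,::-1]);np.save("pics/w1.npy",d)
R,t,f=geo(c);print(-R.T@t,f)
import json;json.dump({k:np.array(v).tolist() for k,v in c.items()},open("pics/w1.json","w"))
E
python3 plan.py .548 .1965 .16 -23.4 8 1
```

```text
1.4333 [0.54855202 0.19621438 0.16101438] [ 8.37742911e-01  5.46064484e-01 -6.05005337e-04 -1.69879758e-04] [0.1925344  0.36112887 0.0198389 ]
[0.5761249  0.25899414 0.28552502] 340.7213347622702
dpos [-0.0042  0.0036  0.0003] turn [ 0.1  0.1 -0.9]
[[[0.001, -0.003, -0.0], [0.0001, 0.0001, -0.0006], 1.0], [[0.001, -0.003, -0.0], [0.0001, 0.0001, -0.0006], 1.0], [[0.001, -0.003, -0.0], [0.0001, 0.0001, -0.0006], 1.0], [[0.001, -0.003, -0.0], [0.0001, 0.0001, -0.0006], 1.0], [[0.001, -0.003, -0.0], [0.0001, 0.0001, -0.0006], 1.0], [[0.001, -0.003, -0.0], [0.0001, 0.0001, -0.0006], 1.0], [[0.001, -0.003, -0.0], [0.0001, 0.0001, -0.0006], 1.0], [[0.001, -0.003, -0.0], [0.0001, 0.0001, -0.0006], 1.0]]
```

View pics/w1.png

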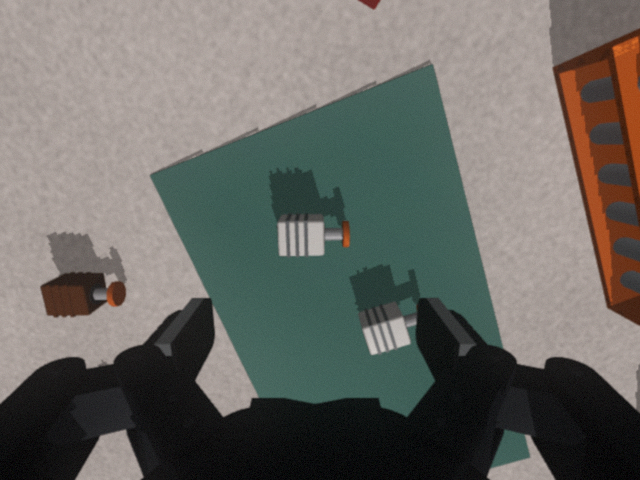

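```bash
cat > units.py <<'E'
from h import *
def units(p,d,c):
    P=cloud(d,c);p=p.astype(int);r,g,b=[p[...,i] for i in range(3)]
    w=((P[...,2]>.027)&(P[...,2]<.038)&(abs(r-b)<30)&(P[...,0]>.35)&(P[...,0]<.65)&(P[...,1]>-.12)&(P[...,1]<.26)).astype(np.uint8)
    n,l,st,ce=cv2.connectedComponentsWithStats(w)
    for k in range(1,n):
        if st[k,4]<150: continue
        W=P[l==k][:,:2];rc=cv2.minAreaRect(W.astype(np.float32)*1000)
        print(np.round(rc[0],1),np.round(rc[1],1),round(rc[2],1),st[k,4],"mean",np.round(W.mean(0)*1000,1),"px",ce[k].round())
    o=(r>150)&(b<80)&(r>g*1.8)&(P[...,2]>.008)&(P[...,2]<.034)&(P[...,1]<.26)
    n,l,st,ce=cv2.connectedComponentsWithStats(o.astype(np.uint8))
    for k in range(1,n):
        if st[k,4]>25:
            W=P[l==k];print("disc",np.round(W.mean(0)*1000,1),np.round(W.max(0)*1000,1),st[k,4])
E
python3 - <<'E'
from units import *
import json
units(cv2.imread("pics/w1.png")[:,:,::-1],np.load("pics/w1.npy"),json.load(open("pics/w1.json")))
E
```

```text
[538.5 201.1] [29.  36.6] 67.8 1673 mean [538.7 201.8] px [300. 238.]
[569.5  95.1] [30.2 36.3] 84.8 1375 mean [569.4  96.8] px [386. 334.]
disc [570.1 184.6  27.9] [572.8 189.   29.6] 50
disc [370.1 214.6  25.1] [372.7 218.9  26.8] 38
```

```bash
python3 plan.py .5477 .1972 .03 -23 8 1
```

```text
dpos [-0.0045  0.0043 -0.1297] turn [ 0.1  0.1 -1.3]
[[[0.001, -0.004, 0.081], [0.0001, 0.0001, -0.0009], 1.0], [[0.001, -0.004, 0.081], [0.0001, 0.0001, -0.0009], 1.0], [[0.001, -0.004, 0.081], [0.0001, 0.0001, -0.0009], 1.0], [[0.001, -0.004, 0.081], [0.0001, 0.0001, -0.0009], 1.0], [[0.001, -0.004, 0.081], [0.0001, 0.0001, -0.0009], 1.0], [[0.001, -0.004, 0.081], [0.0001, 0.0001, -0.0009], 1.0], [[0.001, -0.004, 0.081], [0.0001, 0.0001, -0.0009], 1.0], [[0.001, -0.004, 0.081], [0.0001, 0.0001, -0.0009], 1.0]]
```

Emit:
apply_moves:
  steps:
    - [[0.002,-0.015,0.05],[0,0,-0.0035],1]
    - [[0.002,-0.015,0.1],[0,0,-0.0035],1]
    - [[0,0,0.11],[0,0,0],1]
    - [[0,0,0.11],[0,0,0],1]
    - [[0,0,0.11],[0,0,0],1]
    - [[0,0,0.1],[0,0,0],1]
    - [[0,0,0.07],[0,0,0],1]
    - [[0,0,0],[0,0,0],1]

```text
clock: 2.15
eef_pos: [0.5395, 0.1994, 0.0279]
tool_rot: [0.83, 0.558, -0.004, -0.001]
ft_force: [-0.6, 0.2, -0.2]
grip_width: 0.0856
grasp_force: 0.0
```

```bash
python3 plan.py .5477 .1972 .022 -23 8 1; python3 plan.py .5477 .1972 .022 -23 1 1; python3 -c "
from h import *
o=bot.get_obs();print(o['eef_pos'],o['joint_vel'],o['joint_pos'])"
```

```text
dpos [ 0.0082 -0.0022 -0.0059] turn [-0.3  0.3  0.8]
[[[0.001, 0.005, 0.004], [-0.0002, 0.0002, 0.0005], 1.0], [[0.001, 0.005, 0.004], [-0.0002, 0.0002, 0.0005], 1.0], [[0.001, 0.005, 0.004], [-0.0002, 0.0002, 0.0005], 1.0], [[0.001, 0.005, 0.004], [-0.0002, 0.0002, 0.0005], 1.0], [[0.001, 0.005, 0.004], [-0.0002, 0.0002, 0.0005], 1.0], [[0.001, 0.005, 0.004], [-0.0002, 0.0002, 0.0005], 1.0], [[0.001, 0.005, 0.004], [-0.0002, 0.0002, 0.0005], 1.0], [[0.001, 0.005, 0.004], [-0.0002, 0.0002, 0.0005], 1.0]]
dpos [ 0.0082 -0.0022 -0.0059] turn [-0.3  0.3  0.8]
[[[0.005, 0.042, 0.029], [-0.0019, 0.0017, 0.0043], 1.0]]
[0.53948876 0.1994358  0.02792777] [ 0.00169936 -0.03955538  0.04381192  0.05429154  0.00133612  0.00043522] [ 3.54067358e-01  5.74747705e-01 -1.02143138e-01  9.01931266e-01
  5.44711295e-05  2.31275498e+00]
```

Emit:
apply_moves:
  steps:
    - [[0.002,0.02,0],[0,0,0.002],1]
    - [[0.003,0.02,0.01],[0,0,0.002],1]
    - [[0,0,0.01],[0,0,0],1]
    - [[0,0,0],[0,0,0],1]
    - [[0,0,0],[0,0,0],1]
    - [[0,0,0],[0,0,0],1]
    - [[0,0,0],[0,0,0],0.85]
    - [[0,0,0],[0,0,0],0.8]

```text
clock: 2.82
eef_pos: [0.5505, 0.1984, 0.0282]
tool_rot: [0.834, 0.552, 0.0, 0.0]
ft_force: [-0.2, -0.2, 0.3]
grip_width: 0.0687
grasp_force: 0.0
```

```bash
python3 plan.py .5477 .1972 .022 -23 1 1; python3 -c "
from h import *
o=bot.get_obs();print(o['eef_pos'],o['grip_width'])
p,d=camera('wrist');cv2.imwrite('pics/w2.png',p[:,:,::-1])"
```

```text
dpos [-0.0028 -0.0012 -0.0062] turn [ 0. -0.  0.]
[[[-0.011, -0.011, 0.031], [0.0001, -0.0001, 0.0001], 1.0]]
[0.55054312 0.19839077 0.02819836] 0.06872648253391214
```

View pics/w2.png

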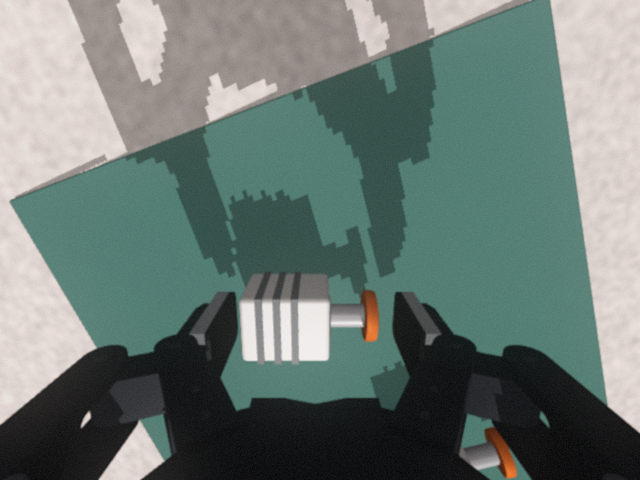

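Emit:
apply_moves:
  steps:
    - [[-0.008,-0.011,0.01],[0,0,0],0.8]
    - [[0,0,0.01],[0,0,0],0.8]
    - [[0,0,0.005],[0,0,0],0.8]
    - [[0,0,0],[0,0,0],0.78]
    - [[0,0,0],[0,0,0],0.76]
    - [[0,0,0],[0,0,0],0.73]
    - [[0,0,0],[0,0,0],0.7]
    - [[0,0,0],[0,0,0],0.68]

```text
clock: 3.53
eef_pos: [0.548, 0.1977, 0.023]
tool_rot: [0.834, 0.552, 0.0, 0.0]
ft_force: [0.3, 0.6, 0.7]
grip_width: 0.0584
grasp_force: 0.0
```

Emit:
apply_moves:
  steps:
    - [[0,0,0],[0,0,0],0.675]
    - [[0,0,0],[0,0,0],0.67]
    - [[0,0,0],[0,0,0],0.667]
    - [[0,0,0],[0,0,0],0.664]
    - [[0,0,0],[0,0,0],0.66]
    - [[0,0,0],[0,0,0],0.66]
    - [[0,0,0],[0,0,0],0.66]
    - [[0,0,0],[0,0,0],0.66]

```text
clock: 4.2
eef_pos: [0.5478, 0.1977, 0.0229]
tool_rot: [0.834, 0.552, -0.0, -0.0]
ft_force: [0.9, -0.3, 0.1]
grip_width: 0.0566
grasp_force: 0.0
```

Emit:
apply_moves:
  steps:
    - [[0,0,0],[0,0,0],0.658]
    - [[0,0,0],[0,0,0],0.656]
    - [[0,0,0],[0,0,0],0.654]
    - [[0,0,0],[0,0,0],0.652]
    - [[0,0,0],[0,0,0],0.65]
    - [[0,0,0],[0,0,0],0.65]
    - [[0,0,0],[0,0,0],0.65]
    - [[0,0,0],[0,0,0],0.65]

```text
clock: 4.87
eef_pos: [0.5479, 0.1977, 0.0231]
tool_rot: [0.834, 0.552, 0.0, 0.0]
ft_force: [-0.7, 0.0, 1.6]
grip_width: 0.0555
grasp_force: 6.6
```

Emit:
apply_moves:
  steps:
    - [[0,0,0],[0,0,0],0.648]
    - [[0,0,0],[0,0,0],0.646]
    - [[0,0,0],[0,0,0],0.644]
    - [[0,0,0],[0,0,0],0.642]
    - [[0,0,0],[0,0,0],0.64]
    - [[0,0,0],[0,0,0],0.64]
    - [[0,0,0],[0,0,0],0.64]
    - [[0,0,0],[0,0,0],0.64]

```text
clock: 5.53
eef_pos: [0.5476, 0.1979, 0.0232]
tool_rot: [0.834, 0.552, -0.0, -0.0]
ft_force: [-1.2, -0.8, 5.2]
grip_width: 0.0548
grasp_force: 11.6
```

Emit:
apply_moves:
  steps:
    - [[0,0,0],[0,0,0],0.638]
    - [[0,0,0],[0,0,0],0.636]
    - [[0,0,0],[0,0,0],0.634]
    - [[0,0,0],[0,0,0],0.632]
    - [[0,0,0],[0,0,0],0.632]
    - [[0,0,0],[0,0,0],0.632]
    - [[0,0,0],[0,0,0],0.632]
    - [[0,0,0],[0,0,0],0.632]

```text
clock: 6.2
eef_pos: [0.5473, 0.198, 0.0233]
tool_rot: [0.834, 0.552, -0.0, -0.0]
ft_force: [-3.2, 1.0, 6.0]
grip_width: 0.0542
grasp_force: 15.3
```

Emit:
apply_moves:
  steps:
    - [[0,0,0],[0,0,0],0.68]
    - [[0,0,0],[0,0,0],0.85]
    - [[0,0,0],[0,0,0],0.85]
    - [[0,0,-0.03],[0,0,0],0.85]
    - [[0,0,-0.1],[0,0,0],0.9]
    - [[0,0,-0.12],[0,0,0],0.9]
    - [[0,0,-0.1],[0,0,0],0.9]
    - [[0,0,0],[0,0,0],0.9]

```text
clock: 6.87
eef_pos: [0.551, 0.1988, 0.0978]
tool_rot: [0.834, 0.552, 0.004, 0.001]
ft_force: [0.8, -0.4, 1.1]
grip_width: 0.0768
grasp_force: 0.0
```

```bash
python3 plan.py .5795 .0949 .10 -3.5 8 1
```

```text
dpos [ 0.0285 -0.1039  0.0022] turn [  0.4  -0.3 -19.5]
[[[-0.053, 0.042, -0.001], [0.0003, -0.0002, -0.0135], 1.0], [[-0.055, 0.039, -0.001], [0.0003, -0.0002, -0.0135], 1.0], [[-0.056, 0.037, -0.001], [0.0003, -0.0002, -0.0135], 1.0], [[-0.058, 0.035, -0.001], [0.0003, -0.0002, -0.0135], 1.0], [[-0.059, 0.032, -0.001], [0.0003, -0.0002, -0.0135], 1.0], [[-0.06, 0.03, -0.001], [0.0003, -0.0002, -0.0135], 1.0], [[-0.062, 0.027, -0.001], [0.0003, -0.0002, -0.0135], 1.0], [[-0.063, 0.024, -0.001], [0.0003, -0.0002, -0.0135], 1.0]]
```

Emit:
apply_moves:
  steps:
    - [[-0.072,0.056,0],[0,0,-0.018],0.9]
    - [[-0.074,0.052,0],[0,0,-0.018],0.9]
    - [[-0.076,0.049,0],[0,0,-0.018],0.9]
    - [[-0.079,0.045,0],[0,0,-0.018],0.9]
    - [[-0.081,0.04,0],[0,0,-0.018],0.9]
    - [[-0.083,0.036,0],[0,0,-0.018],0.9]
    - [[0,0,0],[0,0,0],0.9]
    - [[0,0,0],[0,0,0],0.9]

```text
clock: 7.53
eef_pos: [0.5778, 0.0924, 0.0925]
tool_rot: [0.73, 0.684, -0.0, -0.0]
ft_force: [-0.1, 0.5, -0.5]
grip_width: 0.0768
grasp_force: 0.0
```

```bash
python3 - <<'E'
from units import *
bot.get_obs();c=get_calibration("wrist");p,d=camera("wrist");units(p,d,c)
E
python3 plan.py .5795 .0949 .022 -3.5 1 1
```

```text
[537.7 201.2] [29.  36.6] 65.9 4593 mean [538.1 201.2] px [221.  68.]
[569.4  95. ] [29.7 35.7] 84.7 2909 mean [569.4  96.1] px [300. 265.]
disc [569.2 184.7  27.2] [573.2 192.   30.2] 258
disc [604.4  90.4  28. ] [606.6  96.8  29.6] 130
dpos [ 0.0019  0.0018 -0.0706] turn [-0.  -0.  -0.1]
[[[0.009, 0.009, 0.353], [-0.0002, -0.0001, -0.0007], 1.0]]
```

Emit:
apply_moves:
  steps:
    - [[0.008,0.009,0.03],[0,0,0.004],0.9]
    - [[0,0,0.07],[0,0,0],0.9]
    - [[0,0,0.08],[0,0,0],0.9]
    - [[0,0,0.08],[0,0,0],0.88]
    - [[0,0,0.06],[0,0,0],0.85]
    - [[0,0,0.025],[0,0,0],0.82]
    - [[0,0,0],[0,0,0],0.8]
    - [[0,0,0],[0,0,0],0.8]

```text
clock: 8.25
eef_pos: [0.5796, 0.0954, 0.0238]
tool_rot: [0.733, 0.681, -0.0, -0.0]
ft_force: [-0.1, -0.7, 0.8]
grip_width: 0.0685
grasp_force: 0.0
```

```bash
python3 plan.py .5794 .0947 .023 -4 1 1
```

```text
dpos [-0.0002 -0.0007 -0.0008] turn [-0.  -0.  -0.2]
[[[-0.003, -0.001, 0.004], [-0.0001, -0.0, -0.0012], 1.0]]
```

Spot on; close.

Emit:
apply_moves:
  steps:
    - [[0,0,0.004],[0,0,0],0.76]
    - [[0,0,0],[0,0,0],0.72]
    - [[0,0,0],[0,0,0],0.69]
    - [[0,0,0],[0,0,0],0.67]
    - [[0,0,0],[0,0,0],0.66]
    - [[0,0,0],[0,0,0],0.65]
    - [[0,0,0],[0,0,0],0.65]
    - [[0,0,0],[0,0,0],0.65]

```text
clock: 8.92
eef_pos: [0.5796, 0.0947, 0.0235]
tool_rot: [0.733, 0.68, 0.0, -0.0]
ft_force: [-2.1, -0.4, 3.9]
grip_width: 0.0558
grasp_force: 2.0
```

Emit:
apply_moves:
  steps:
    - [[0,0,0],[0,0,0],0.648]
    - [[0,0,0],[0,0,0],0.646]
    - [[0,0,0],[0,0,0],0.644]
    - [[0,0,0],[0,0,0],0.642]
    - [[0,0,0],[0,0,0],0.64]
    - [[0,0,0],[0,0,0],0.64]
    - [[0,0,0],[0,0,0],0.64]
    - [[0,0,0],[0,0,0],0.64]

```text
clock: 9.58
eef_pos: [0.5794, 0.0947, 0.0231]
tool_rot: [0.733, 0.68, -0.0, -0.0]
ft_force: [-3.5, -0.9, 4.6]
grip_width: 0.0548
grasp_force: 3.2
```

Emit:
apply_moves:
  steps:
    - [[0,0,0],[0,0,0],0.63]
    - [[0,0,0],[0,0,0],0.62]
    - [[0,0,0],[0,0,0],0.61]
    - [[0,0,0],[0,0,0],0.6]
    - [[0,0,0],[0,0,0],0.59]
    - [[0,0,0],[0,0,0],0.58]
    - [[0,0,0],[0,0,0],0.57]
    - [[0,0,0],[0,0,0],0.56]

```text
clock: 10.25
eef_pos: [0.5768, 0.0949, 0.0237]
tool_rot: [0.733, 0.681, -0.002, -0.002]
ft_force: [-11.4, 0.0, 13.5]
grip_width: 0.0479
grasp_force: 8.5
```

Emit:
apply_moves:
  steps:
    - [[0,0,0],[0,0,0],0.55]
    - [[0,0,0],[0,0,0],0.54]
    - [[0,0,0],[0,0,0],0.53]
    - [[0,0,0],[0,0,0],0.52]
    - [[0,0,0],[0,0,0],0.51]
    - [[0,0,0],[0,0,0],0.505]
    - [[0,0,0],[0,0,0],0.5]
    - [[0,0,0],[0,0,0],0.5]

```text
clock: 10.92
eef_pos: [0.5746, 0.095, 0.0242]
tool_rot: [0.733, 0.681, -0.003, -0.003]
ft_force: [-17.6, 0.9, 22.1]
grip_width: 0.0429
grasp_force: 13.0
```

Emit:
apply_moves:
  steps:
    - [[0,0,-0.002],[0,0,0],0.5]
    - [[0,0,-0.002],[0,0,0],0.5]
    - [[0,0,-0.002],[0,0,0],0.5]
    - [[0,0,-0.002],[0,0,0],0.497]
    - [[0,0,0],[0,0,0],0.495]
    - [[0,0,0],[0,0,0],0.493]
    - [[0,0,0],[0,0,0],0.49]
    - [[0,0,0],[0,0,0],0.49]

```text
clock: 11.58
eef_pos: [0.5801, 0.0946, 0.0246]
tool_rot: [0.733, 0.68, 0.0, 0.0]
ft_force: [-0.0, -1.5, 0.8]
grip_width: 0.0419
grasp_force: 4.8
```

Emit:
apply_moves:
  steps:
    - [[0,0,0],[0,0,0],0.488]
    - [[0,0,0],[0,0,0],0.486]
    - [[0,0,0],[0,0,0],0.484]
    - [[0,0,0],[0,0,0],0.482]
    - [[0,0,0],[0,0,0],0.48]
    - [[0,0,0],[0,0,0],0.478]
    - [[0,0,0],[0,0,0],0.475]
    - [[0,0,0],[0,0,0],0.475]

```text
clock: 12.25
eef_pos: [0.5799, 0.0947, 0.0248]
tool_rot: [0.733, 0.68, 0.0, 0.0]
ft_force: [0.2, -0.2, 0.3]
grip_width: 0.0408
grasp_force: 26.1
```

Run:
```python
from h import *
o=bot.get_obs();print(o["grip_width"],o["grasp_force"],o["ft_force"])
c=get_calibration("wrist");p,d=camera("wrist");cv2.imwrite("pics/w3.png",p[:,:,::-1])
```

```text
0.04079420205214079 26.0627281665802 [ 0.21316233 -0.17642929  0.28946874]
```

View pics/w3.png

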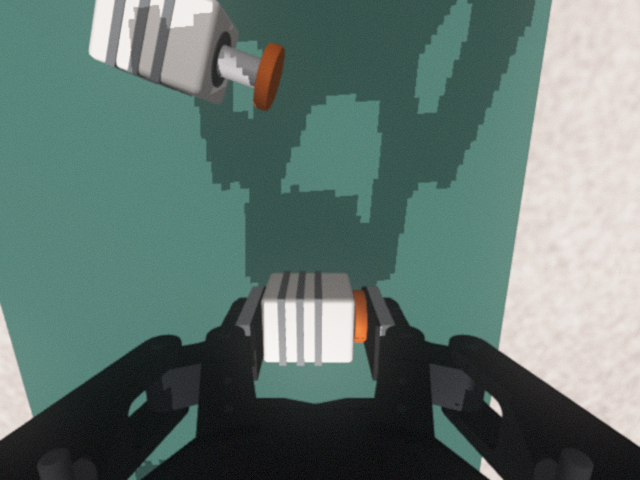

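Emit:
apply_moves:
  steps:
    - [[0,0,-0.02],[0,0,0],0.475]
    - [[0,0,-0.05],[0,0,0],0.475]
    - [[0,0,-0.08],[0,0,0],0.475]
    - [[0,0,-0.08],[0,0,0],0.475]
    - [[0,0,-0.08],[0,0,0],0.475]
    - [[0,0,-0.06],[0,0,0],0.475]
    - [[0,0,-0.03],[0,0,0],0.475]
    - [[0,0,0],[0,0,0],0.475]

```text
clock: 12.97
eef_pos: [0.581, 0.0949, 0.1071]
tool_rot: [0.733, 0.68, 0.002, 0.001]
ft_force: [0.1, 0.2, -1.3]
grip_width: 0.0408
grasp_force: 26.1
```

Emit:
apply_moves:
  steps:
    - [[-0.03,-0.004,0],[0,0,0],0.475]
    - [[-0.07,-0.004,0],[0,0,0],0.475]
    - [[-0.1,-0.004,0],[0,0,0],0.475]
    - [[-0.13,-0.004,0],[0,0,0],0.475]
    - [[-0.13,-0.004,0],[0,0,0],0.475]
    - [[-0.13,-0.004,0],[0,0,0],0.475]
    - [[-0.13,-0.004,0],[0,0,0],0.475]
    - [[-0.13,-0.004,0],[0,0,0],0.475]

```text
clock: 13.63
eef_pos: [0.5589, -0.0767, 0.1034]
tool_rot: [0.733, 0.68, -0.001, -0.001]
ft_force: [0.9, 0.9, -0.8]
grip_width: 0.041
grasp_force: 26.1
```

Emit:
apply_moves:
  steps:
    - [[-0.13,-0.004,0],[0,0,0],0.475]
    - [[-0.13,-0.004,0],[0,0,0],0.475]
    - [[-0.13,-0.004,0],[0,0,0],0.475]
    - [[-0.13,-0.004,0],[0,0,0],0.475]
    - [[-0.13,-0.004,0],[0,0,0],0.475]
    - [[-0.13,-0.004,0],[0,0,0],0.475]
    - [[-0.1,-0.004,0],[0,0,0],0.475]
    - [[-0.07,-0.004,0],[0,0,0],0.475]

```text
clock: 14.3
eef_pos: [0.5382, -0.2662, 0.1034]
tool_rot: [0.734, 0.679, -0.001, -0.001]
ft_force: [-0.3, -1.2, -0.7]
grip_width: 0.0409
grasp_force: 26.1
```

Emit:
apply_moves:
  steps:
    - [[-0.06,0,0],[0,0,0],0.475]
    - [[-0.03,0,0],[0,0,0],0.475]
    - [[0,0,0],[0,0,0],0.475]
    - [[0,0,0],[0,0,0],0.475]
    - [[0,0,0],[0,0,0],0.475]
    - [[0,0,0],[0,0,0],0.475]
    - [[0,0,0],[0,0,0],0.475]
    - [[0,0,0],[0,0,0],0.475]

```text
clock: 14.97
eef_pos: [0.5391, -0.2806, 0.1048]
tool_rot: [0.732, 0.681, 0.0, 0.0]
ft_force: [0.2, 0.3, -1.3]
grip_width: 0.0412
grasp_force: 26.1
```

```bash
python3 - <<'E'
from h import *
o=bot.get_obs();print(o["grip_width"],o["grasp_force"],o["eef_pos"])
c=get_calibration("wrist");p,d=camera("wrist");cv2.imwrite("pics/w4.png",p[:,:,::-1])
E
python3 plan.py .538 -.309 .03 -4 1 .475
```

```text
0.041162878956579045 26.126652359962463 [ 0.53913138 -0.28059437  0.10482261]
dpos [-0.0011 -0.0283 -0.0748] turn [ 0.  -0.  -0.2]
[[[-0.141, 0.005, 0.374], [0.0, -0.0, -0.0011], 0.475]]
```

View pics/w4.png

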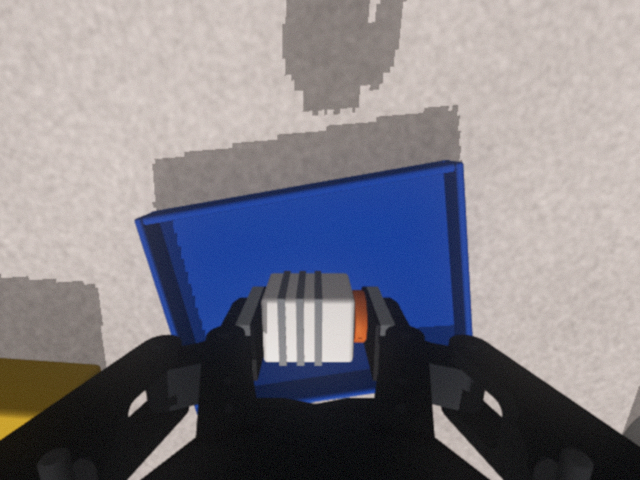

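Emit:
apply_moves:
  steps:
    - [[-0.05,0.002,0.02],[0,0,0],0.475]
    - [[-0.06,0.002,0.05],[0,0,0],0.475]
    - [[-0.03,0,0.07],[0,0,0],0.475]
    - [[0,0,0.07],[0,0,0],0.475]
    - [[0,0,0.07],[0,0,0],0.475]
    - [[0,0,0.05],[0,0,0],0.475]
    - [[0,0,0.03],[0,0,0],0.475]
    - [[0,0,0],[0,0,0],0.475]

```text
clock: 15.68
eef_pos: [0.5362, -0.3093, 0.0304]
tool_rot: [0.733, 0.68, -0.001, -0.002]
ft_force: [1.3, 1.1, -0.5]
grip_width: 0.0409
grasp_force: 26.1
```

Emit:
apply_moves:
  steps:
    - [[0,0,0.003],[0,0,0],0.475]
    - [[0,0,0.003],[0,0,0],0.475]
    - [[0,0,0.003],[0,0,0],0.475]
    - [[0,0,0],[0,0,0],0.475]
    - [[0,0,0],[0,0,0],0.475]
    - [[0,0,0],[0,0,0],0.475]
    - [[0,0,0],[0,0,0],0.475]
    - [[0,0,0],[0,0,0],0.475]

```text
clock: 16.35
eef_pos: [0.5377, -0.3093, 0.0311]
tool_rot: [0.733, 0.68, 0.0, 0.0]
ft_force: [-0.6, -0.8, -2.0]
grip_width: 0.0409
grasp_force: 26.1
```

Emit:
apply_moves:
  steps:
    - [[0,0,0.003],[0,0,0],0.475]
    - [[0,0,0.003],[0,0,0],0.475]
    - [[0,0,0.003],[0,0,0],0.475]
    - [[0,0,0.003],[0,0,0],0.475]
    - [[0,0,0.003],[0,0,0],0.475]
    - [[0,0,0],[0,0,0],0.475]
    - [[0,0,0],[0,0,0],0.475]
    - [[0,0,0],[0,0,0],0.475]

```text
clock: 17.02
eef_pos: [0.5376, -0.3094, 0.0279]
tool_rot: [0.733, 0.68, -0.0, 0.0]
ft_force: [-0.6, 0.6, -0.6]
grip_width: 0.0408
grasp_force: 26.1
```

Emit:
apply_moves:
  steps:
    - [[0,0,0.002],[0,0,0],0.475]
    - [[0,0,0.002],[0,0,0],0.475]
    - [[0,0,0.002],[0,0,0],0.475]
    - [[0,0,0],[0,0,0],0.475]
    - [[0,0,0],[0,0,0],0.475]
    - [[0,0,0],[0,0,0],0.475]
    - [[0,0,0],[0,0,0],0.475]
    - [[0,0,0],[0,0,0],0.475]

```text
clock: 17.68
eef_pos: [0.5376, -0.3094, 0.0268]
tool_rot: [0.733, 0.68, 0.0, 0.0]
ft_force: [0.7, 0.3, -0.1]
grip_width: 0.041
grasp_force: 26.2
```

Emit:
apply_moves:
  steps:
    - [[0,0,0.002],[0,0,0],0.475]
    - [[0,0,0.002],[0,0,0],0.475]
    - [[0,0,0.001],[0,0,0],0.475]
    - [[0,0,0],[0,0,0],0.475]
    - [[0,0,0],[0,0,0],0.475]
    - [[0,0,0],[0,0,0],0.475]
    - [[0,0,0],[0,0,0],0.475]
    - [[0,0,0],[0,0,0],0.475]

```text
clock: 18.35
eef_pos: [0.5376, -0.3094, 0.0267]
tool_rot: [0.733, 0.68, 0.0, 0.0]
ft_force: [-2.8, 1.2, 5.3]
grip_width: 0.0411
grasp_force: 27.0
```

Emit:
apply_moves:
  steps:
    - [[0,0,0],[0,0,0],0.49]
    - [[0,0,0],[0,0,0],0.52]
    - [[0,0,0],[0,0,0],0.56]
    - [[0,0,0],[0,0,0],0.6]
    - [[0,0,0],[0,0,0],0.65]
    - [[0,0,0],[0,0,0],0.7]
    - [[0,0,0],[0,0,0],0.8]
    - [[0,0,0],[0,0,0],0.85]

```text
clock: 19.02
eef_pos: [0.5376, -0.3094, 0.0256]
tool_rot: [0.733, 0.68, -0.0, -0.0]
ft_force: [-0.0, -0.1, 0.0]
grip_width: 0.0724
grasp_force: 0.0
```

Emit:
apply_moves:
  steps:
    - [[0,0,0],[0,0,0],0.85]
    - [[0,0,-0.03],[0,0,0],0.85]
    - [[0,0,-0.07],[0,0,0],0.85]
    - [[0,0,-0.1],[0,0,0],0.85]
    - [[0,0,-0.12],[0,0,0],0.85]
    - [[0,0,-0.12],[0,0,0],0.85]
    - [[0,0,-0.1],[0,0,0],0.85]
    - [[0,0,0],[0,0,0],0.85]

```text
clock: 19.68
eef_pos: [0.5403, -0.3109, 0.1396]
tool_rot: [0.733, 0.68, 0.001, 0.005]
ft_force: [1.3, -0.3, 0.9]
grip_width: 0.0729
grasp_force: 0.0
```

Run:
```python
from units import *
o=bot.get_obs();print(o["eef_pos"],o["grip_width"],o["ft_force"])
c=get_calibration("wrist");p,d=camera("wrist");a=p
c2=get_calibration("top");p2,d2=camera("top");units(p2,d2,c2)
cv2.imwrite("pics/f.png",cv2.hconcat([cv2.resize(a,(400,300)),cv2.resize(p2[150:390,170:490],(400,300))])[:,:,::-1])
```

```text
[ 0.54034027 -0.31090996  0.13964808] 0.07292488554841794 [ 1.29326656 -0.31746623  0.89991656]
[538.2 202.3] [28.8 35.9] 66.6 289 mean [538.1 201.8] px [217. 235.]
[486.6 -44.9] [36.3 28.2] 5.5 286 mean [486.3 -44.7] px [349. 259.]
```

View pics/f.png

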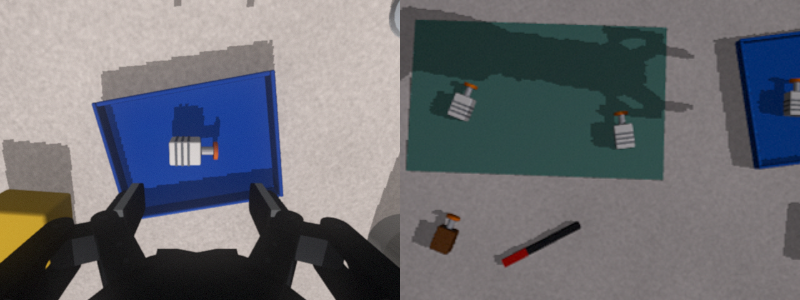

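The worn cartridge lies flat at about (190, 150) in the wrist view, inside the tray with its plunger sprung back out. The other two are on the mat where they started.

```bash
python3 -c "
from workcell import bot
print(bot.job_done())"
```

```text
the job is handed in; nothing more can be done
None
```

I found the worn cartridge (the middle one on the mat), carried it pinched with its plunger in, set it down flat in the blue tray, and handed the job in at about 20 s; of the other two, I squeezed only the left one (good: 1.8 mm in at 15 N), left the third untested because the worn one was already found, and both are still where they were on the mat to within about 1 mm.

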